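# Find the loose post of the bottle drying rack by wiggling

## Robot

A 6-joint arm with a two-finger parallel gripper is mounted at the origin on the work surface. World frame = base frame: x ahead of the robot, y to its left, z up, the work surface at z = 0. Lengths are in m, angles in rad, forces in N, time in s.
With the tool pointing down it reaches from about 0.375 to 0.9 m from the base axis. Payload 3.1 kg.
Tool frame: the origin (TCP) lies midway between the tips of the shut fingers; the grasp point (between the pads) lies 19 mm behind it; x points along the fingers, z is the direction in which the jaws open and shut, and the axes are right-handed (so a half turn about x gives the same grasp; the last joint's range is limited). The gripper opens to 85 mm and grips with 20 to 120 N. Pads are 22 mm wide; open, the fingers measure 114 mm over their backs; the gripper's body (76 mm by 85 mm) begins 54 mm behind the grasp point. The pads swing forward as they close: fully open they stand 13 mm farther back than shut.
Start: joints at [1.143, 0.527, 1.433, -0, 1.181, -0.178], TCP at [0.154, 0.606, 0.231] pointing down, gripper open.
Joint ranges: [-3.08, 3.08], [-0.75, 2.2], [0.22, 2.44], [-1.43, 4.57], [0, 2.65], [-2.85, 2.85]. Speed limits (rad/s): [2.79, 2.79, 3.14, 3.14, 3.14, 3.14].

## Interface

Orientations are given as a unit quaternion [x, y, z, w].
In Python, from station import status, snapshot, camera_params, ticket gives the robot as it stands.
- The arm moves only by the tool arm_command, never from a script. Its argument "series" is a list that holds one entry, the list of rows, each a list of 4 numbers: the shift along the tool's x, y, z in mm, then the turn about the tool's x in rad. A call has 1 to 10 rows; each row shifts and turns the commanded pose from where the row before left it, along the tool's axes as they then stand; what a row does not reach is not made up. A row lasts 1/10 s, in which the tool goes at most 50 mm and 8.59 degrees, less where a joint would pass 70% of its speed; a pose out of reach is approached as far as the arm can. A call is refused whole if a number of a shift passes 50 or a number of a turn 0.15, either way. A call with a gripper value outside its range is refused whole. "jaw" is the opening in per cent of the stroke, from 0 (shut) to 100 (fully open), set as the call begins (left out, the last holds). The fingers move at their own pace and stop on an object; "force" is the grip in N (left out, the last holds). Time passes only in rows, so rows that do not move let the fingers close. It gives the time, the measured TCP pose, the force and the opening at its end, in the units of the state.
- status.sense(): the state, without advancing time (a new reading comes with each control period).
- snapshot(name): name is "scene" or "top"; returns the picture (480x640x3 uint8, red, green, blue); there is no depth.
- camera_params(name): a dict with "fovy" (degrees; the focal length in pixels is half the picture's height over the tangent of half this angle, whatever the lens; pixels are square), "cx", "cy" (the principal point, pixels), "extrinsics" (4x4, takes a point from camera to world coordinates). Camera axes: x right, y down, z forward; pixel columns grow to the right and rows downward; lengths in m; the calibration is good to about 2 mm. A picture is of the moment at which its call begins. camera_params takes no time and is no camera call.
- ticket.sign_off(): hands the job in, once; it reports no verdict.
The state is a dict: "t": time; "q": joint angles; "qd": joint speeds; "tau": joint torques, N m; "tcp_pos": TCP position; "tool_rot": TCP orientation; "force": force on the tool from outside, world axes, zero at the start; "ft_torque": the same for the moment, N m; "finger_gap": opening from 0.0 (shut) to 1.0 (fully open).
Only numpy, scipy, OpenCV 4.12 (cv2) and the standard library are available. Lean on these libraries where they do the work, as an engineer would, in place of code of your own. Each camera call takes 0.05 s, during which the arm holds its last target. There are 200 camera calls.

## Task

One of the four posts on the bottle drying rack has worked loose. Wiggle each post gently from side to side until you feel which one has play, with a light grip and no hard pushing or pulling, then draw the loose one straight up and stand it fully home, upright, in the well of the repair stand without dropping it. Leave the three firm posts fitted in the rack and everything else where it is, and let go.

Things in the scene. Friction and masses are not known exactly. Their poses are not given: they have to be found in the camera images.
- post1_stem (a point): point on the axis of post 1, which stands in socket 1 of the drying rack: white plastic, round 16 mm stem rising 77 mm above the rack's top. The point is 40 mm above the collar's underside (the rack's top while fitted) and 37 mm below the rounded upper end; grip here or up to 15 mm higher. z points up the axis. Any of the four may be the loose one
- post2_stem (a point): point on the axis of post 2, which stands in socket 2 of the drying rack: white plastic, round 16 mm stem rising 77 mm above the rack's top. The point is 40 mm above the collar's underside (the rack's top while fitted) and 37 mm below the rounded upper end; grip here or up to 15 mm higher. z points up the axis. Any of the four may be the loose one
- post3_stem (a point): point on the axis of post 3, which stands in socket 3 of the drying rack: white plastic, round 16 mm stem rising 77 mm above the rack's top. The point is 40 mm above the collar's underside (the rack's top while fitted) and 37 mm below the rounded upper end; grip here or up to 15 mm higher. z points up the axis. Any of the four may be the loose one
- post4_stem (a point): point on the axis of post 4, which stands in socket 4 of the drying rack: white plastic, round 16 mm stem rising 77 mm above the rack's top. The point is 40 mm above the collar's underside (the rack's top while fitted) and 37 mm below the rounded upper end; grip here or up to 15 mm higher. z points up the axis. Any of the four may be the loose one
- post1: post 1 as a whole (50 g, all four alike); origin at the centre of the foot's underside, 80 mm below post1_stem, z up its axis. A collar 40 mm across, 5 mm thick rests on the rack and hides the socket; below it a 14 mm shank with a 19 mm wide foot reaches 40 mm down. The plastic cracks if the two fingers' forces on a post add up to more than 50 N: grip with 8 to 15 N a finger
- post2: post 2 as a whole (50 g, all four alike); origin at the centre of the foot's underside, 80 mm below post2_stem, z up its axis. A collar 40 mm across, 5 mm thick rests on the rack and hides the socket; below it a 14 mm shank with a 19 mm wide foot reaches 40 mm down. The plastic cracks if the two fingers' forces on a post add up to more than 50 N: grip with 8 to 15 N a finger
- post3: post 3 as a whole (50 g, all four alike); origin at the centre of the foot's underside, 80 mm below post3_stem, z up its axis. A collar 40 mm across, 5 mm thick rests on the rack and hides the socket; below it a 14 mm shank with a 19 mm wide foot reaches 40 mm down. The plastic cracks if the two fingers' forces on a post add up to more than 50 N: grip with 8 to 15 N a finger
- post4: post 4 as a whole (50 g, all four alike); origin at the centre of the foot's underside, 80 mm below post4_stem, z up its axis. A collar 40 mm across, 5 mm thick rests on the rack and hides the socket; below it a 14 mm shank with a 19 mm wide foot reaches 40 mm down. The plastic cracks if the two fingers' forces on a post add up to more than 50 N: grip with 8 to 15 N a finger
- rack: fixed white drying rack, 300 mm long (its y), 90 deep (x), 45 high, four sockets 70 mm apart; origin at the centre of its underside. One socket is worn inside, unseen: its post shifts or rocks 3.5 mm or more each way almost freely and lifts out (45 mm to clear). A firm post gives under 2 mm to a 5 N sideways push at its stem point and is caught from below: it cannot be pulled out
- slot1 (a point): centre of socket 1, level with the rack's top (45 mm above the table); x across the rack, y along the row of posts (sockets 1 to 4 follow each other along +y)
- slot2 (a point): centre of socket 2, level with the rack's top (45 mm above the table); x across the rack, y along the row of posts (sockets 1 to 4 follow each other along +y)
- slot3 (a point): centre of socket 3, level with the rack's top (45 mm above the table); x across the rack, y along the row of posts (sockets 1 to 4 follow each other along +y)
- slot4 (a point): centre of socket 4, level with the rack's top (45 mm above the table); x across the rack, y along the row of posts (sockets 1 to 4 follow each other along +y)
- well (a point): mouth of the round well, 23 mm wide and open down to the table, in the top of the fixed grey repair stand, a block 70 x 70 mm and 50 mm high; z up. A post's foot and shank go in; fully home its collar rests flat on the block and its stem point is 40 mm above this point
- jar: glass jar with a twist cap, 64 mm across, 85 mm high; a bystander, to be left where it is; origin at the centre of its underside
- bottle: clear feeding bottle, 56 mm across, 150 mm high; a bystander, to be left where it is; origin at the centre of its underside
- clip: orange silicone bib clip lying flat, 75 mm long, 13 mm high; a bystander, to be left where it is; origin at the centre of its underside
- spoon: metal spoon lying flat, 150 mm long; a bystander, to be left where it is; origin at the centre of its underside
- scoop_cup: clear measuring cup, 52 mm across, 40 mm high; a bystander, to be left where it is; origin at the centre of its underside
- vitamin_tin: steel tin, 44 mm across, 55 mm high; a bystander, to be left where it is; origin at the centre of its underside
Not all that is in view belongs to the job. What is shaped like the part that bears well but purple is not meant.

How it is judged:
On the way, in this order (a step that is already met when the one before it is completed fails the run):
1. a post, still in its socket, has been shifted or rocked sideways by more than 2 mm at its stem point: the play of the loose one is felt (((horizontal distance between post1_stem and slot1 above 0.002 m and z of post1_stem in the frame of slot1 below 0.046 m) or (horizontal distance between post2_stem and slot2 above 0.002 m and z of post2_stem in the frame of slot2 below 0.046 m) or (horizontal distance between post3_stem and slot3 above 0.002 m and z of post3_stem in the frame of slot3 below 0.046 m) or (horizontal distance between post4_stem and slot4 above 0.002 m and z of post4_stem in the frame of slot4 below 0.046 m))), for 0.05 s.
2. a post has been drawn out, its foot above the rack's top ((z of post1_stem in the frame of slot1 above 0.08 m or z of post2_stem in the frame of slot2 above 0.08 m or z of post3_stem in the frame of slot3 above 0.08 m or z of post4_stem in the frame of slot4 above 0.08 m)), for 0.05 s.
At the end, for the whole second after the job is handed in: the loose post stands in the repair stand's well, within 8 mm of its axis at the stem point, its collar within 4 mm of the stand's top, upright within 0.1 rad and at rest; the other three posts are in their sockets, within 5 mm sideways and 4 mm in height, and within 0.06 rad of upright ((((horizontal distance between post1_stem and well below 0.008 m and z of post1_stem in the frame of well below 0.044 m and angle between post1_stem's own z axis and vertical below 0.1 rad and linear speed of post1 below 0.02 m/s) and (horizontal distance between post2_stem and slot2 below 0.005 m and z of post2_stem in the frame of slot2 below 0.044 m and angle between post2_stem's own z axis and vertical below 0.06 rad) and (horizontal distance between post3_stem and slot3 below 0.005 m and z of post3_stem in the frame of slot3 below 0.044 m and angle between post3_stem's own z axis and vertical below 0.06 rad) and (horizontal distance between post4_stem and slot4 below 0.005 m and z of post4_stem in the frame of slot4 below 0.044 m and angle between post4_stem's own z axis and vertical below 0.06 rad)) or ((horizontal distance between post2_stem and well below 0.008 m and z of post2_stem in the frame of well below 0.044 m and angle between post2_stem's own z axis and vertical below 0.1 rad and linear speed of post2 below 0.02 m/s) and (horizontal distance between post1_stem and slot1 below 0.005 m and z of post1_stem in the frame of slot1 below 0.044 m and angle between post1_stem's own z axis and vertical below 0.06 rad) and (horizontal distance between post3_stem and slot3 below 0.005 m and z of post3_stem in the frame of slot3 below 0.044 m and angle between post3_stem's own z axis and vertical below 0.06 rad) and (horizontal distance between post4_stem and slot4 below 0.005 m and z of post4_stem in the frame of slot4 below 0.044 m and angle between post4_stem's own z axis and vertical below 0.06 rad)) or ((horizontal distance between post3_stem and well below 0.008 m and z of post3_stem in the frame of well below 0.044 m and angle between post3_stem's own z axis and vertical below 0.1 rad and linear speed of post3 below 0.02 m/s) and (horizontal distance between post1_stem and slot1 below 0.005 m and z of post1_stem in the frame of slot1 below 0.044 m and angle between post1_stem's own z axis and vertical below 0.06 rad) and (horizontal distance between post2_stem and slot2 below 0.005 m and z of post2_stem in the frame of slot2 below 0.044 m and angle between post2_stem's own z axis and vertical below 0.06 rad) and (horizontal distance between post4_stem and slot4 below 0.005 m and z of post4_stem in the frame of slot4 below 0.044 m and angle between post4_stem's own z axis and vertical below 0.06 rad)) or ((horizontal distance between post4_stem and well below 0.008 m and z of post4_stem in the frame of well below 0.044 m and angle between post4_stem's own z axis and vertical below 0.1 rad and linear speed of post4 below 0.02 m/s) and (horizontal distance between post1_stem and slot1 below 0.005 m and z of post1_stem in the frame of slot1 below 0.044 m and angle between post1_stem's own z axis and vertical below 0.06 rad) and (horizontal distance between post2_stem and slot2 below 0.005 m and z of post2_stem in the frame of slot2 below 0.044 m and angle between post2_stem's own z axis and vertical below 0.06 rad) and (horizontal distance between post3_stem and slot3 below 0.005 m and z of post3_stem in the frame of slot3 below 0.044 m and angle between post3_stem's own z axis and vertical below 0.06 rad)))); the robot touches nothing.
It fails at once if a post is loaded or squeezed by the fingers with more than 50 N (both fingers' forces added) (contact force between the fingers and post1 above 50 N or contact force between the fingers and post2 above 50 N or contact force between the fingers and post3 above 50 N or contact force between the fingers and post4 above 50 N).
It fails at once if a post is dropped: it moves faster than 0.7 m/s while the fingers do not hold it ((linear speed of post1 above 0.7 m/s and contact force between the fingers and post1 below 0.05 N) or (linear speed of post2 above 0.7 m/s and contact force between the fingers and post2 below 0.05 N) or (linear speed of post3 above 0.7 m/s and contact force between the fingers and post3 below 0.05 N) or (linear speed of post4 above 0.7 m/s and contact force between the fingers and post4 below 0.05 N)).
It fails at once if a bystander (jar, bottle, clip, spoon, cup or tin) is moved by more than 25 mm (distance of any of jar, bottle, clip, spoon, scoop_cup, vitamin_tin from where it was at the start of the episode above 0.025 m).
It also fails if it takes over 69 s, if anything falls off the work surface, if the arm or the gripper's body presses on something with over 40 N, if the wrist force passes 120 N, or if a joint passes its speed limit or range.

## Working session

There is one attempt and no reset: what is moved stays moved. The work goes in short steps, Python scripts to look and compute and a tool call to move; the robot and the scene stay as the last step left them, time stands still between calls to the robot, and variables do not carry over. Pictures are saved under pics/ and viewed, about 8 in all and at most 12, crops included, and the job is handed in when it is done.

Besides the shell and the picture viewer there is one more tool, called after "Request:" as name(argument=value, ...), one argument or row to a line, values as JSON. arm_command: Moves the arm, as the interface text tells. Its arguments: {"type":"object","properties":{"series":{"type":"array"},"jaw":{"type":"number"},"force":{"type":"number"}},"required":["series"]}

```bash
mkdir -p pics; python3 - <<'E'
from station import status,snapshot,camera_params
import cv2,numpy as np
for n in("scene","top"):
    cv2.imwrite(f"pics/{n}0.png",snapshot(n)[:,:,::-1]); p=camera_params(n); print(n,p["fovy"],p["cx"],p["cy"],np.round(p["extrinsics"],3).tolist())
s=status.sense(); print(s)
E
```

```text
scene 57.62422492958935 325.3601924244686 240.54518777926702 [[-0.429, 0.663, -0.613, 1.154], [0.903, 0.316, -0.29, 0.208], [0.002, -0.679, -0.735, 0.774], [0.0, 0.0, 0.0, 1.0]]
top 44.16528238044422 316.9168691492142 239.6249500615763 [[-0.024, -0.998, 0.06, 0.503], [-1.0, 0.024, 0.006, -0.054], [-0.008, -0.06, -0.998, 1.297], [0.0, 0.0, 0.0, 1.0]]
{'t': 0.1, 'q': array([ 1.14349454e+00,  5.28383258e-01,  1.43379443e+00,  4.53693729e-06,
        1.18137798e+00, -1.78489470e-01]), 'qd': array([ 0.00046447, -0.00269658, -0.00250305, -0.00035963, -0.00038422,
        0.00041668]), 'tau': array([ 1.18185367e-04, -4.43304241e+01, -1.78586429e+01, -2.93212261e-04,
        3.89696463e-03, -2.51398893e-05]), 'tcp_pos': array([0.15359935, 0.60516397, 0.23041884]), 'tool_rot': array([-0.43441304,  0.55879411,  0.43377161,  0.55756313]), 'force': array([-0.4086803 , -0.21430102, -0.45346414]), 'ft_torque': array([0.01294844, 0.00996988, 0.00410002]), 'finger_gap': 0.9965614531707422}
```

View pics/scene0.png

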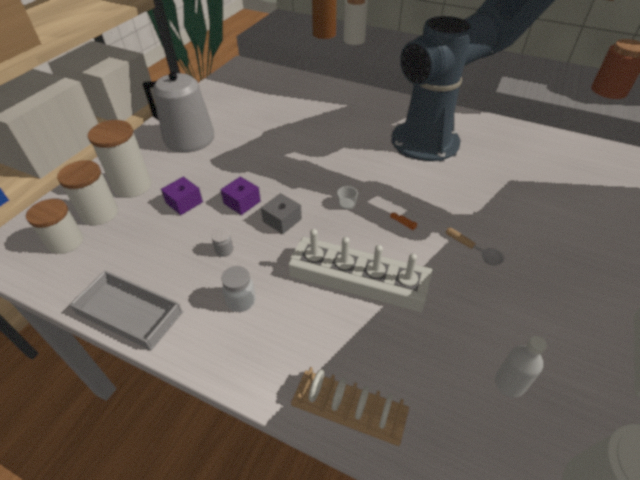

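View pics/top0.png

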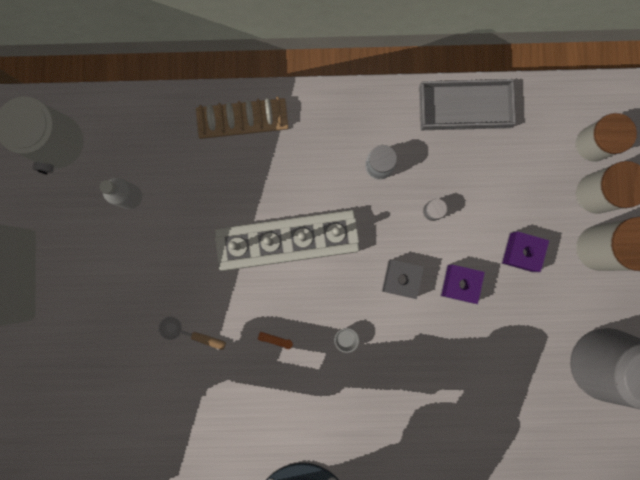

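The posts are in the top view at about (237,245), (270,241), (303,236) and (336,232). Four things could be taken for the stand: the grey block at (404,279), the purple blocks at (463,283) and (526,252), and the grey tray at (467,105). I choose the grey block with the hole. The wooden rack at (242,117) is not the drying rack. Next is a close crop to check this.

```bash
python3 - <<'E'
import cv2,numpy as np
a=cv2.imread("pics/top0.png")[200:310,210:440]
a=cv2.convertScaleAbs(a,alpha=1.5)
cv2.imwrite("pics/crop1.png",cv2.resize(a,None,fx=3.45,fy=3.45,interpolation=cv2.INTER_CUBIC))
b=cv2.imread("pics/scene0.png")[185:315,250:440]
cv2.imwrite("pics/crop2.png",cv2.resize(cv2.convertScaleAbs(b,alpha=1.3),None,fx=4,fy=4,interpolation=cv2.INTER_CUBIC))
E
```

```text
(no output)
```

View pics/crop1.png

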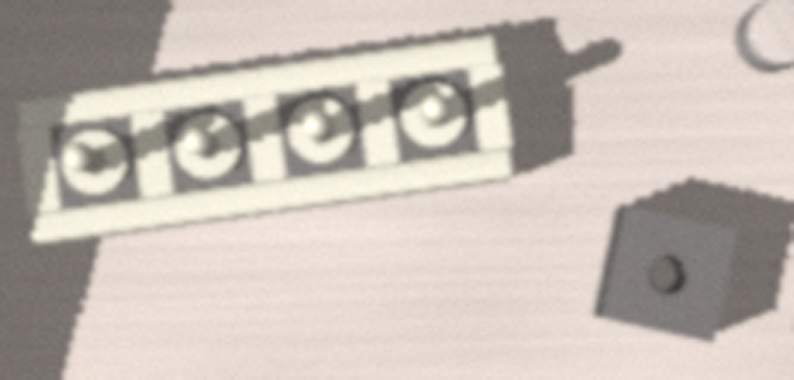

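View pics/crop2.png

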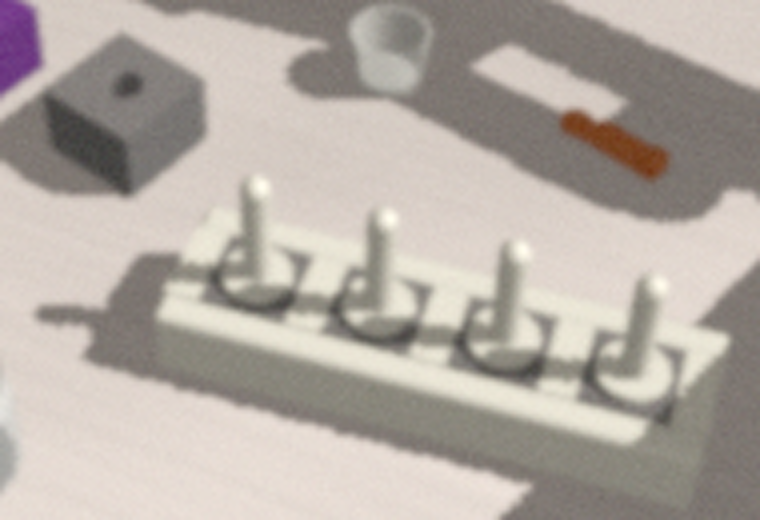

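The crops confirm the layout. The posts' collars in the crop are at (97,160), (206,145), (319,128) and (432,110). The grey stand has its well at (666,274) in crop 1 and (128,84) in crop 2.

```bash
cat > h.py <<'E'
import numpy as np
from station import status,snapshot,camera_params
def ray(n,u,v):
    p=camera_params(n);f=240/np.tan(np.radians(p["fovy"]/2));T=np.array(p["extrinsics"])
    return T[:3,3],T[:3,:3]@np.array([(u-p["cx"])/f,(v-p["cy"])/f,1])
def plane(n,u,v,z):
    o,d=ray(n,u,v); return o+d*(z-o[2])/d[2]
def proj(n,X):
    p=camera_params(n);f=240/np.tan(np.radians(p["fovy"]/2));T=np.array(p["extrinsics"])
    c=T[:3,:3].T@(np.array(X)-T[:3,3]); return c[:2]/c[2]*f+[p["cx"],p["cy"]]
E
python3 - <<'E'
from h import *
np.set_printoptions(precision=4,suppress=True)
c1=lambda u,v:((u+.5)/3.45+209.5,(v+.5)/3.45+199.5)
c2=lambda u,v:((u+.5)/4+249.5,(v+.5)/4+184.5)
for a,b,c in zip([(97,160),(206,145),(319,128),(432,110)],[(85,157),(200,140),(317,122),(436,105)],[(652,287),(515,252),(384,218),(258,187)]):
    print("collar",plane("top",*c1(*a),.05)[:2],"tip top",plane("top",*c1(*b),.117)[:2],"tip scene",plane("scene",*c2(*c),.114)[:2])
print("well",plane("top",*c1(666,274),.05),plane("scene",*c2(128,84),.05))
from scipy.spatial.transform import Rotation as R
print(R.from_quat(status.sense()["tool_rot"]).as_matrix())
# automatic: stand top-face corners
for u,v in[(617,206),(738,230),(714,340),(600,314)]: print(plane("top",*c1(u,v),.05)[:2])
E
```

```text
collar [0.5683 0.1221] tip top [0.5667 0.1196] tip scene [0.5672 0.1229]
collar [0.5759 0.0551] tip top [0.5749 0.0527] tip scene [0.5747 0.053 ]
collar [ 0.5846 -0.0143] tip top [ 0.5837 -0.0153] tip scene [ 0.5817 -0.0165]
collar [ 0.594  -0.0838] tip top [ 0.5919 -0.0845] tip scene [ 0.5899 -0.0851]
well [ 0.4904 -0.2236  0.05  ] [ 0.4912 -0.2238  0.05  ]
[[-0.0008 -0.9692  0.2463]
 [-0.0018  0.2463  0.9692]
 [-1.      0.0004 -0.0019]]
[ 0.5325 -0.1951]
[ 0.5161 -0.2683]
[ 0.4497 -0.2515]
[ 0.4671 -0.1828]
```

Request:
arm_command(
  series=[
    [[0, 0, 0, 0.15], [0, 0, 0, 0.15], [0, 0, 0, 0.15], [0, 0, 0, 0.15], [0, 0, 0, 0.15], [0, 0, 0, 0.15], [0, 0, 0, 0.15], [0, 0, 0, 0.15], [0, 0, 0, 0]],
  ],
  jaw=50,
  force=20,
)

```text
t: 1.0
tcp_pos: [0.1537, 0.6054, 0.2308]
tool_rot: [-0.044, 0.706, 0.043, 0.706]
force: [-0.7, 1.4, 0.3]
finger_gap: 0.502
```

```bash
cat > g.py <<'E'
import sys
from h import *
from scipy.spatial.transform import Rotation as R
s=status.sense();M=R.from_quat(s["tool_rot"]).as_matrix()
print("t",round(s["t"],2),"tcp",np.round(s["tcp_pos"],4),"zang",np.degrees(np.arctan2(M[1,2],M[0,2])).round(2),"tilt",np.round(M[:2,0],4),"F",np.round(M.T@s["force"],2),"gap",round(s["finger_gap"],3),"q6",round(s["q"][5],2))
if len(sys.argv)>3: print("tool shift mm",np.round(1000*M.T@(np.array(list(map(float,sys.argv[1:4])))-s["tcp_pos"]),1))
E
python3 g.py 0.5675 0.1215 0.18
```

```text
t 1.0 tcp [0.1537 0.6054 0.2308] zang 7.01 tilt [-0.0005 -0.0011] F [-0.31  1.51 -0.55] gap 0.502 q6 1.02
tool shift mm [  51.1 -530.7  351.7]
```

Request:
arm_command(
  series=[
    [[0, -38, 25, 0], [0, -38, 25, 0], [0, -38, 25, 0], [0, -38, 25, 0], [0, -38, 25, 0], [0, -38, 25, 0], [0, -38, 25, 0], [0, -38, 25, 0], [0, -38, 25, 0], [0, -38, 25, 0]],
  ],
)

```text
t: 2.0
tcp_pos: [0.4491, 0.2574, 0.2313]
tool_rot: [-0.044, 0.706, 0.044, 0.706]
force: [-0.2, 0.4, -1.4]
finger_gap: 0.503
```

```bash
python3 g.py 0.5675 0.1215 0.18
```

```text
t 2.0 tcp [0.4491 0.2574 0.2313] zang 7.2 tilt [-0.0002  0.    ] F [ 1.39  0.45 -0.17] gap 0.503 q6 0.18
tool shift mm [  51.2 -149.6  100.5]
```

Request:
arm_command(
  series=[
    [[0, -30, 20, 0], [0, -30, 20, 0], [0, -30, 20, 0], [0, -30, 20, 0], [25, -30, 20, 0], [25, 0, 0, 0], [0, 0, 0, 0], [0, 0, 0, 0]],
  ],
)

```text
t: 2.8
tcp_pos: [0.565, 0.1224, 0.1809]
tool_rot: [-0.044, 0.707, 0.044, 0.705]
force: [-0.1, -0.3, -0.2]
finger_gap: 0.499
```

```bash
python3 g.py 0.5675 0.1215 0.071; python3 - <<'E'
from h import *
import cv2
a=snapshot("top")[180:290,190:350,::-1];b=snapshot("scene")[180:310,320:480,::-1]
f=lambda x:cv2.resize(cv2.convertScaleAbs(x,alpha=1.4),(400,int(400*x.shape[0]/x.shape[1])),interpolation=cv2.INTER_CUBIC)
a,b=f(a),f(b);h=max(len(a),len(b));P=lambda x:cv2.copyMakeBorder(x,0,h-len(x),0,0,0)
cv2.imwrite("pics/v1.png",np.hstack([P(a),P(b)]))
E
```

```text
t 2.8 tcp [0.565  0.1224 0.1809] zang 7.09 tilt [-0.0022  0.0001] F [ 0.18 -0.33 -0.11] gap 0.499 q6 -0.1
tool shift mm [109.9  -1.3   2.6]
```

View pics/v1.png

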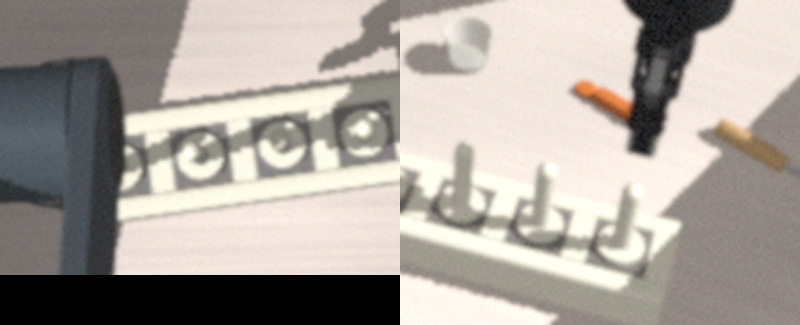

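Request:
arm_command(
  series=[
    [[0, -1, 2.5, 0], [25, 0, 0, 0], [25, 0, 0, 0], [25, 0, 0, 0], [20, 0, 0, 0], [15, 0, 0, 0], [0, 0, 0, 0]],
  ],
)

```text
t: 3.6
tcp_pos: [0.5674, 0.1221, 0.0703]
tool_rot: [-0.044, 0.707, 0.044, 0.705]
force: [0.1, 0.2, -0.2]
finger_gap: 0.497
```

Request:
arm_command(
  series=[
    [[0, 0, 0, 0], [0, 0, 0, 0], [0, 0, 0, 0], [0, 0, 0, 0], [0, 0, 0, 0], [0, 0, 0, 0]],
  ],
  jaw=10,
)

```text
t: 4.2
tcp_pos: [0.5692, 0.1218, 0.0726]
tool_rot: [-0.043, 0.705, 0.043, 0.707]
force: [-0.4, 1.2, 6.4]
finger_gap: 0.182
```

```bash
python3 g.py 0.5675 0.1215 0.071
```

```text
t 4.2 tcp [0.5692 0.1218 0.0726] zang 6.99 tilt [0.0024 0.0003] F [-6.38  1.19 -0.2 ] gap 0.182 q6 -0.1
tool shift mm [ 1.6 -0.1 -1.7]
```

Request:
arm_command(
  series=[
    [[0, 0, 2, 0], [0, 0, 2, 0], [0, 0, 0, 0], [0, 0, 0, 0]],
  ],
)

```text
t: 4.6
tcp_pos: [0.5696, 0.1219, 0.0727]
tool_rot: [-0.043, 0.708, 0.043, 0.704]
force: [-6.7, -1.3, 12.8]
finger_gap: 0.175
```

Request:
arm_command(
  series=[
    [[0, 0, -2, 0], [0, 0, -2, 0], [0, 0, -2, 0], [0, 0, -2, 0], [0, 0, 0, 0], [0, 0, 0, 0]],
  ],
)

```text
t: 5.2
tcp_pos: [0.568, 0.1213, 0.0728]
tool_rot: [-0.043, 0.703, 0.043, 0.709]
force: [5.1, 1.2, 5.8]
finger_gap: 0.183
```

```bash
python3 g.py
```

```text
t 5.2 tcp [0.568  0.1213 0.0728] zang 6.96 tilt [0.0082 0.0006] F [-5.71  0.61  5.28] gap 0.183 q6 -0.1
```

Post A is firm, moving about ±0.8 mm under ±6 N. I'll open the jaws and slide along the row to B, since the fingers straddle the row.

Request:
arm_command(
  series=[
    [[0, 0, 2, 0], [0, 0, 2, 0], [0, 0, 0, 0], [0, 0, 0, 0]],
  ],
  jaw=50,
)

```text
t: 5.6
tcp_pos: [0.5674, 0.1215, 0.0706]
tool_rot: [-0.043, 0.707, 0.043, 0.705]
force: [0.3, -0.0, -0.4]
finger_gap: 0.499
```

Request:
arm_command(
  series=[
    [[0, -20, 0, 0], [0, -20, 0, 0], [0, -20, 0, 0], [0, -9, 0, 0], [0, 0, 0, 0], [0, 0, 0, 0]],
  ],
)

```text
t: 6.2
tcp_pos: [0.5763, 0.0535, 0.0711]
tool_rot: [-0.043, 0.706, 0.043, 0.705]
force: [0.1, 1.3, -0.4]
finger_gap: 0.502
```

```bash
python3 g.py 0.576 0.053 0.07
```

```text
t 6.2 tcp [0.5763 0.0535 0.0711] zang 6.97 tilt [-0.0009  0.0004] F [0.36 1.24 0.24] gap 0.502 q6 -0.22
tool shift mm [ 1.1 -0.5 -0.4]
```

Request:
arm_command(
  series=[
    [[0, 0, 0, 0], [0, 0, 0, 0], [0, 0, 0, 0], [0, 0, 0, 0], [0, 0, 0, 0], [0, 0, 0, 0]],
  ],
  jaw=10,
)

```text
t: 6.8
tcp_pos: [0.5767, 0.0534, 0.0713]
tool_rot: [-0.043, 0.706, 0.043, 0.706]
force: [-0.7, 1.3, 0.3]
finger_gap: 0.183
```

Request:
arm_command(
  series=[
    [[0, 0, 2, 0], [0, 0, 2, 0], [0, 0, 0, 0], [0, 0, 0, 0]],
  ],
)

```text
t: 7.2
tcp_pos: [0.5775, 0.0536, 0.0714]
tool_rot: [-0.043, 0.708, 0.043, 0.703]
force: [-6.0, 0.3, 5.9]
finger_gap: 0.179
```

Request:
arm_command(
  series=[
    [[0, 0, -2, 0], [0, 0, -2, 0], [0, 0, -2, 0], [0, 0, -2, 0], [0, 0, 0, 0], [0, 0, 0, 0]],
  ],
)

```text
t: 7.8
tcp_pos: [0.5756, 0.0529, 0.0716]
tool_rot: [-0.043, 0.704, 0.043, 0.708]
force: [3.4, 4.1, -2.0]
finger_gap: 0.178
```

B is firm too, at about ±1 mm with ±5 N. On to C.

Request:
arm_command(
  series=[
    [[0, 0, 2, 0], [0, 0, 2, 0], [0, 0, 0, 0], [0, 0, 0, 0]],
  ],
  jaw=50,
)

```text
t: 8.2
tcp_pos: [0.5765, 0.0528, 0.0712]
tool_rot: [-0.043, 0.706, 0.043, 0.706]
force: [-0.5, 0.6, -0.1]
finger_gap: 0.498
```

Request:
arm_command(
  series=[
    [[0, -20, 0, 0], [0, -20, 0, 0], [0, -20, 0, 0], [0, -10, 0, 0], [0, 0, 0, 0], [0, 0, 0, 0]],
  ],
)

```text
t: 8.8
tcp_pos: [0.5849, -0.016, 0.0712]
tool_rot: [-0.043, 0.706, 0.043, 0.706]
force: [0.9, 0.0, 0.2]
finger_gap: 0.503
```

Request:
arm_command(
  series=[
    [[0, 0, 0, 0], [0, 0, 0, 0], [0, 0, 0, 0], [0, 0, 0, 0], [0, 0, 0, 0], [0, 0, 0, 0]],
  ],
  jaw=10,
)

```text
t: 9.4
tcp_pos: [0.5851, -0.016, 0.0713]
tool_rot: [-0.043, 0.706, 0.043, 0.706]
force: [-0.1, 1.4, 0.4]
finger_gap: 0.18
```

Request:
arm_command(
  series=[
    [[0, 0, 2, 0], [0, 0, 2, 0], [0, 0, 0, 0], [0, 0, 0, 0]],
  ],
)

```text
t: 9.8
tcp_pos: [0.5858, -0.0158, 0.0714]
tool_rot: [-0.043, 0.709, 0.044, 0.703]
force: [-7.6, -1.2, 7.6]
finger_gap: 0.179
```

Request:
arm_command(
  series=[
    [[0, 0, -2, 0], [0, 0, -2, 0], [0, 0, -2, 0], [0, 0, -2, 0], [0, 0, 0, 0], [0, 0, 0, 0]],
  ],
)

```text
t: 10.4
tcp_pos: [0.5838, -0.0166, 0.0715]
tool_rot: [-0.043, 0.704, 0.043, 0.708]
force: [3.6, 4.4, -1.3]
finger_gap: 0.182
```

C is also firm. On to D.

Request:
arm_command(
  series=[
    [[0, 0, 2, 0], [0, 0, 2, 0], [0, 0, 0, 0], [0, 0, 0, 0]],
  ],
  jaw=50,
)

```text
t: 10.8
tcp_pos: [0.5852, -0.0167, 0.0713]
tool_rot: [-0.043, 0.706, 0.043, 0.706]
force: [0.5, 0.4, -0.3]
finger_gap: 0.502
```

Request:
arm_command(
  series=[
    [[0, -20, 0, 0], [0, -20, 0, 0], [0, -20, 0, 0], [0, -10, 0, 0], [0, 0, 0, 0], [0, 0, 0, 0]],
  ],
)

```text
t: 11.4
tcp_pos: [0.5933, -0.0855, 0.0712]
tool_rot: [-0.043, 0.706, 0.043, 0.706]
force: [0.3, -0.0, 0.4]
finger_gap: 0.502
```

Request:
arm_command(
  series=[
    [[0, 0, 0, 0], [0, 0, 0, 0], [0, 0, 0, 0], [0, 0, 0, 0], [0, 0, 0, 0], [0, 0, 0, 0]],
  ],
  jaw=10,
)

```text
t: 12.0
tcp_pos: [0.5938, -0.0858, 0.0713]
tool_rot: [-0.043, 0.706, 0.043, 0.706]
force: [0.1, 0.0, 0.1]
finger_gap: 0.182
```

Request:
arm_command(
  series=[
    [[0, 0, 2, 0], [0, 0, 2, 0], [0, 0, 0, 0], [0, 0, 0, 0]],
  ],
)

```text
t: 12.4
tcp_pos: [0.5974, -0.0854, 0.0713]
tool_rot: [-0.043, 0.706, 0.043, 0.706]
force: [-1.2, -0.4, -0.2]
finger_gap: 0.178
```

Request:
arm_command(
  series=[
    [[0, 0, -2, 0], [0, 0, -2, 0], [0, 0, -2, 0], [0, 0, -2, 0], [0, 0, 0, 0], [0, 0, 0, 0]],
  ],
)

```text
t: 13.0
tcp_pos: [0.5899, -0.0864, 0.0714]
tool_rot: [-0.043, 0.706, 0.043, 0.706]
force: [-0.3, 0.8, -0.4]
finger_gap: 0.181
```

D is loose: it moved ±3.8 mm with almost no force. I'll centre it and draw it up.

Request:
arm_command(
  series=[
    [[0, 0, 2, 0], [0, 0, 2, 0], [0, 0, 0, 0], [-5, 0, 0, 0], [-10, 0, 0, 0], [-15, 0, 0, 0], [-15, 0, 0, 0], [-15, 0, 0, 0], [-15, 0, 0, 0], [-15, 0, 0, 0]],
  ],
)

```text
t: 14.0
tcp_pos: [0.5939, -0.0859, 0.1629]
tool_rot: [-0.043, 0.705, 0.043, 0.706]
force: [0.4, -0.1, -0.1]
finger_gap: 0.182
```

Request:
arm_command(
  series=[
    [[-15, 0, 0, 0], [-5, 0, 0, 0], [0, 0, 0, 0], [0, 0, 0, 0]],
  ],
)

```text
t: 14.4
tcp_pos: [0.5934, -0.0857, 0.1811]
tool_rot: [-0.043, 0.706, 0.043, 0.706]
force: [0.3, 0.6, -1.9]
finger_gap: 0.18
```

```bash
python3 g.py 0.491 -0.2237 0.18
```

```text
t 14.4 tcp [ 0.5934 -0.0857  0.1811] zang 6.99 tilt [-0.0006  0.0002] F [1.86 0.52 0.33] gap 0.18 q6 -0.45
tool shift mm [   1.1 -124.5 -118.4]
```

Request:
arm_command(
  series=[
    [[0, -6, -6, 0], [0, -14, -13, 0], [0, -18, -17, 0], [0, -20, -19, 0], [0, -20, -19, 0], [0, -20, -18, 0], [0, -16, -15, 0], [0, -8, -7.5, 0], [0, -3.4, -3, 0], [0, 0, 0, 0]],
  ],
)

```text
t: 15.4
tcp_pos: [0.4922, -0.2248, 0.1811]
tool_rot: [-0.043, 0.706, 0.043, 0.706]
force: [0.2, 0.2, -0.5]
finger_gap: 0.178
```

```bash
python3 g.py 0.492 -0.2245 0.18; python3 - <<'E'
from h import *
import cv2
for n in("top","scene"): cv2.imwrite(f"pics/{n}2.png",snapshot(n)[:,:,::-1])
p=proj("scene",(0.4915,-0.2242,.06)).astype(int);q=proj("top",(0.4915,-0.2242,.05)).astype(int);print(p,q)
a=cv2.imread("pics/top2.png")[q[1]-50:q[1]+50,q[0]-50:q[0]+50];b=cv2.imread("pics/scene2.png")[p[1]-70:p[1]+30,p[0]-50:p[0]+50]
cv2.imwrite("pics/v2.png",cv2.resize(cv2.convertScaleAbs(np.hstack([a,b]),alpha=1.5),(800,400),interpolation=cv2.INTER_CUBIC))
E
```

```text
t 15.4 tcp [ 0.4922 -0.2248  0.1811] zang 6.94 tilt [-0.0003  0.0005] F [0.45 0.13 0.24] gap 0.178 q6 -0.76
tool shift mm [ 1.1  0.3 -0.2]
[281 202] [402 278]
```

View pics/v2.png

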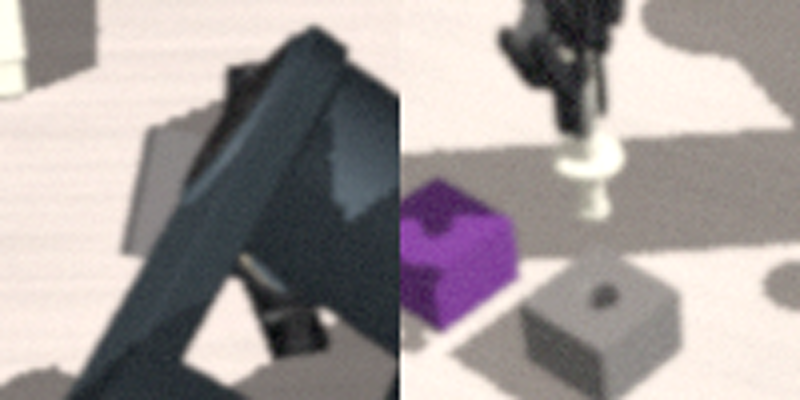

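The scene crop shows the post hanging upright, with its foot at about (593,212) in the crop and the well at (604,296).

```bash
python3 - <<'E'
from h import *
for X in[(.4922,-.2248,.115),(.4922,-.2248,.16),(.4922,-.2248,.05)]: print(X,proj("scene",X))
for u,v in[(593,212),(593,208)]: print(plane("scene",(u-400.+.5)/4+230.5,(v+.5)/4+131.5,.115))
print("well",plane("scene",(604-400+.5)/4+230.5,296.5/4+131.5,.05))
# blob centroids: dark hole, and post width by row
import cv2
g=cv2.cvtColor(cv2.imread("pics/scene2.png"),cv2.COLOR_BGR2GRAY)
print(g[198:214,272:292]); print(g[170:190,268:292])
E
```

```text
(0.4922, -0.2248, 0.115) [279.04068185 185.18697141]
(0.4922, -0.2248, 0.16) [277.51658597 169.76973703]
(0.4922, -0.2248, 0.05) [281.07493422 205.76477494]
[ 0.49060444 -0.22614744  0.115     ]
[ 0.48745749 -0.22793265  0.115     ]
well [ 0.49118438 -0.22383617  0.05      ]
[[135 121 111 105 100 102 102 102 103 101 103 103 101 103 105 111 116 128
  141 153]
 [119 107 106 103 100 102 103 105 102 103 105 100 103 103 100 104 105 111
  120 130]
 [107 104 102 102 102 102 101 102  99 103 101 103 104 100 103 101 104 104
  108 115]
 [104 102 105 103 102 106 105 103 107 102 103 100 104 105 103 101 104 104
  104 106]
 [103 103 102 106 104 108 104 101  99  95  90  95  97 100 104 104 103 102
  100 105]
 [103 104 104 106 105 110 107  97  89  80  77  79  84 100  99 104 100 105
  103 101]
 [103 105 102 105 109 106  99  85  74  67  60  63  72  87 101 101 101 101
  101 104]
 [104  99 104 104 105 101  93  76  69  60  60  61  67  80  95 102 105 104
  102 102]
 [102 101 104 105 104  98  87  75  58  57  55  56  61  77  94 101 104 103
  101 102]
 [101 104 103 102 102  96  85  72  59  56  61  59  72  89  
[... 1857 characters left out ...]
95  92  96  96  97  98 102 106 112 123 142 158 168 158 132 102  95
   96  93  95  96  95  94]
 [ 94  97  95  94  94  94  97 103 115 123 132 142 160 163 156 131 104  95
   96  96  94  96  92  94]
 [ 94  96  97  95  95  98 101 107 119 132 139 147 155 158 146 119 100  95
   93  94  95  96  95  95]
 [ 94  96  93  95  95  98  97 105 109 119 124 132 138 135 120 104  96  93
   96  93  94  93  96  93]
 [ 95  94  95  96  95  94  96  94  99 103 107 107 112 110 108 100  95  93
   94  97  96  94  94  95]
 [ 93  96  95  94  97  93  92  92  94  98  99  98  99  95  95  97  95  93
   98  96  93  94  97  96]
 [ 96  96  95  94  94  94  96  92  98  95  97  94  95  94  96  94  94  98
   97  98  97  96  96  94]]
```

Request:
arm_command(
  series=[
    [[0, 0.6, -0.3, 0], [15, 0, 0, 0], [15, 0, 0, 0], [15, 0, 0, 0], [10, 0, 0, 0], [3, 0, 0, 0], [3, 0, 0, 0], [3, 0, 0, 0], [0, 0, 0, 0]],
  ],
)

```text
t: 16.4
tcp_pos: [0.4922, -0.2241, 0.1174]
tool_rot: [-0.043, 0.706, 0.043, 0.706]
force: [0.1, -0.6, -1.2]
finger_gap: 0.181
```

```bash
python3 g.py 0.4917 -0.2242 0.0763
```

```text
t 16.4 tcp [ 0.4922 -0.2241  0.1174] zang 6.99 tilt [ 0.0003 -0.0002] F [ 1.16 -0.59  0.06] gap 0.181 q6 -0.76
tool shift mm [41.1 -0.  -0.5]
```

Request:
arm_command(
  series=[
    [[1, 0, -0.3, 0], [2, 0, 0, 0], [2, 0, 0, 0], [2, 0, 0, 0], [0, 0, 0, 0]],
  ],
)

```text
t: 16.9
tcp_pos: [0.4916, -0.224, 0.11]
tool_rot: [-0.043, 0.706, 0.043, 0.706]
force: [-0.1, -0.1, -0.9]
finger_gap: 0.181
```

Request:
arm_command(
  series=[
    [[4, 0, 0, 0], [4, 0, 0, 0], [4, 0, 0, 0], [4, 0, 0, 0], [4, 0, 0, 0], [4, 0, 0, 0], [3, 0, 0, 0], [2, 0, 0, 0], [0, 0, 0, 0]],
  ],
)

```text
t: 17.8
tcp_pos: [0.4916, -0.224, 0.081]
tool_rot: [-0.043, 0.706, 0.043, 0.706]
force: [0.4, -0.4, -0.7]
finger_gap: 0.183
```

Request:
arm_command(
  series=[
    [[1, 0, 0, 0], [1, 0, 0, 0], [1, 0, 0, 0], [1, 0, 0, 0], [1, 0, 0, 0], [0.5, 0, 0, 0], [0, 0, 0, 0]],
  ],
)

```text
t: 18.5
tcp_pos: [0.4918, -0.2241, 0.0761]
tool_rot: [-0.043, 0.706, 0.043, 0.706]
force: [-1.4, 1.1, 3.4]
finger_gap: 0.18
```

```bash
python3 g.py
```

```text
t 18.5 tcp [ 0.4918 -0.2241  0.0761] zang 6.99 tilt [ 0.0001 -0.0001] F [-3.39  1.22 -1.23] gap 0.18 q6 -0.76
```

The collar touched exactly at the predicted height, with 3.4 N. I'll release and retreat.

Request:
arm_command(
  series=[
    [[0, 0, 0, 0], [0, 0, 0, 0], [0, 0, 0, 0], [0, 0, 0, 0], [0, 0, 0, 0]],
  ],
  jaw=50,
)

```text
t: 19.0
tcp_pos: [0.4918, -0.2241, 0.0757]
tool_rot: [-0.043, 0.706, 0.043, 0.706]
force: [-0.0, -0.1, 0.3]
finger_gap: 0.498
```

Request:
arm_command(
  series=[
    [[-10, 0, 0, 0], [-20, 0, 0, 0], [-30, 0, 0, 0], [-30, 0, 0, 0], [-30, 0, 0, 0], [-30, 0, 0, 0], [-20, 0, 0, 0], [0, 0, 0, 0], [0, 0, 0, 0]],
  ],
)

```text
t: 19.9
tcp_pos: [0.4915, -0.2239, 0.2462]
tool_rot: [-0.043, 0.706, 0.043, 0.706]
force: [-0.9, -0.0, -0.8]
finger_gap: 0.499
```

```bash
python3 g.py; python3 - <<'E'
from h import *
import cv2
b=snapshot("scene")[:,:,::-1][150:310,240:440]
cv2.imwrite("pics/v3.png",cv2.resize(cv2.convertScaleAbs(b,alpha=1.4),None,fx=3.7,fy=3.7,interpolation=cv2.INTER_CUBIC))
f=lambda X:((proj("scene",X)-[240,150])*3.7).round()
print(f((.4918,-.224,.127)),f((.4918,-.224,.055)))
E
```

```text
t 19.9 tcp [ 0.4915 -0.2239  0.2462] zang 6.99 tilt [ 0.0006 -0.0004] F [ 0.79  0.09 -0.87] gap 0.499 q6 -0.76
[144. 115.] [153. 201.]
```

View pics/v3.png

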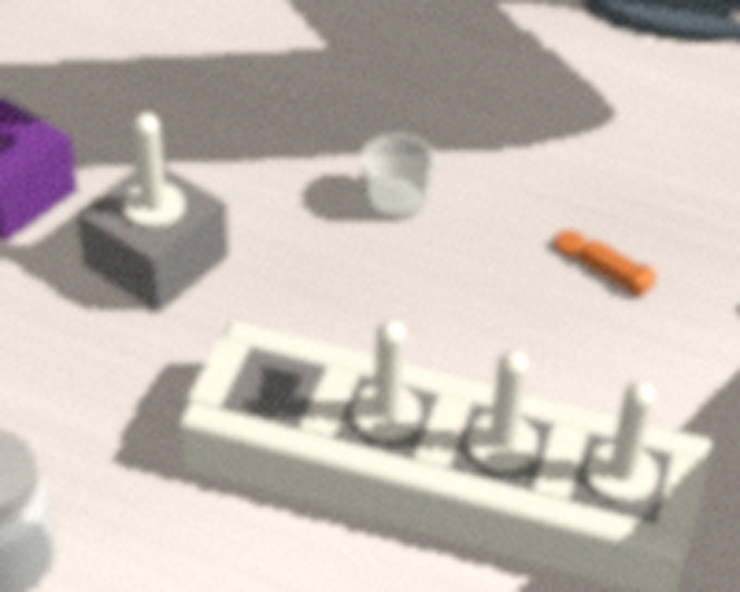

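The post is fully home and upright, with its tip at (148,118) and collar at (154,203) in the crop, as predicted. The three firm posts are in place and the gripper is clear.

```bash
python3 -c "from station import ticket; print(ticket.sign_off())"
```

```text
the job is handed in; nothing more can be done
None
```

The loose post now stands in the grey repair stand's well, and I handed the job in at about 20 s; no verdict was reported. I gripped each post at 20 N and moved it ±4 mm.

- **Firm posts:** three of them gave only about ±0.8 to ±1 mm against roughly 4 to 8 N sideways.
- **Loose post:** the one at the −y end of the row moved ±3.8 mm with about 1 N, so I drew it straight up and lowered it into the well.
- **Seating:** contact came within about 0.2 mm of the predicted height, at 3.4 N, before I opened the jaws and backed off 170 mm.

The last picture shows the post upright, with its tip and collar within about 1 px of where they should be. The other three posts are fitted, and the cup and clip look unmoved. I took no final picture of the whole scene, so the other bystanders were not checked at the end. No check failed or disagreed. The highest force reading was about 14.5 N, on the first post: closing the fingers pushed the tool up with 6.4 N, and this rose to 12.8 N vertically during the wiggle.

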